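# Turn the mincing plate onto its locating pin and press it home

### The arm

A 6-joint arm with a two-finger parallel gripper is mounted at the origin on the work surface. World frame = base frame: x ahead of the robot, y to its left, z up, the work surface at z = 0. Lengths are in m, angles in rad, forces in N, time in s.
With the tool pointing down it reaches from about 0.275 to 0.775 m from the base axis. Payload 14.6 kg.
Tool frame: the origin (TCP) lies between the finger pads; the fingertips stand 17 mm ahead of it and the grasp point (between the pads) lies 2 mm behind it (env.tip_extent is the distance from the TCP to the fingertips, in m); z points along the fingers, y is the line along which they close (so a half turn about z gives the same grasp; the last joint's range is limited). The gripper opens to 85 mm and grips with 20 to 120 N. Pads are 22 mm wide; open, the fingers measure 114 mm over their backs; the gripper's body (76 mm by 85 mm) begins 54 mm behind the grasp point. The pads swing forward as they close: fully open they stand 13 mm farther back than shut.
Start: joints at [-1.263, 0.263, -0.048, 1.259, 0, 1.415], TCP at [0.234, -0.47, 0.248] pointing down, gripper open.
Joint ranges: [-2.65, 2.65], [-0.89, 1.7], [-1.18, 1.37], [-2.13, 2.11], [-1.35, 1.29], [-3.14, 3.14]. Speed limits (rad/s): [1.89, 1.89, 2.57, 2.79, 3.14, 3.14].

### API

Orientations are given as [roll, pitch, yaw] about the fixed x, y, z axes, in that order (R = Rz(yaw) Ry(pitch) Rx(roll)).
In Python, from workcell import env gives the robot as it stands.
- The arm moves only by the tool move_arm, never from a script. Its argument "motion" is a list of rows, each an object of numbers: "jaw": the closure, from -1 (fully open) to 1 (shut); "tx", "ty", "tz": the shift along the tool's x, y, z in m; "twist": the turn about the tool's z in rad. In form: [{"jaw": .., "tx": .., "ty": .., "tz": .., "twist": ..}, ...]. A call has 1 to 20 rows; each row is the pose to reach, as a shift and turn from the pose commanded when the call began, along the tool's axes at that moment; what a row does not reach only later rows make up. A row lasts 1/12 s, in which the tool goes at most 41.7 mm and 7.16 degrees, less where a joint would pass 70% of its speed; a pose out of reach is approached as far as the arm can. A call with a gripper value outside its range is refused whole. The fingers move at their own pace and stop on an object; the grip force is fixed at half the most. Time passes only in rows, so rows that repeat a pose let the fingers close. It gives the time, the measured TCP pose, the force, the opening and the grip force at its end, in the units of the state.
- env.get_obs(): the state, without advancing time (a new reading comes with each control period).
- env.grab_frame(name): name is "side" or "top" or "wrist"; returns (picture, depth): 480x640x3 uint8, blue, green, red; 480x640 float32, m along the optical axis (not along the pixel's ray), 0 where there is no reading.
- env.camera_params(name): a dict with "fovy" (degrees; the focal length in pixels is half the picture's height over the tangent of half this angle, whatever the lens; pixels are square), "cx", "cy" (the principal point, pixels), "k1" (the pictures are not rectified: a ray, as slopes to the right and down, at radius r is drawn at 1 + k1 r^2 times it, then the intrinsics apply), "origin" and "rotation" of the camera in the world. Camera axes: x right, y down, z forward; pixel columns grow to the right and rows downward; lengths in m; the calibration is good to about 2 mm. A picture is of the moment at which its call begins: read the wrist's pose just before it. camera_params takes no time and is no camera call; for the wrist camera it gives the pose at the moment of the call.
- env.hand_in(): hands the job in; it is judged then, once.
The state is a dict: "clock": time; "joints": joint angles; "qd": joint speeds; "joint_torque": joint torques, N m; "tool_pos": TCP position; "tool_rot": TCP orientation; "wrist_force": force on the tool from outside, world axes, zero at the start; "moment": the same for the moment, N m; "grip_width": opening from 0.0 (shut) to 1.0 (fully open); "grip_force": force on a finger pad.
Only numpy, scipy, OpenCV 4.12 (cv2) and the standard library are available. Lean on these libraries where they do the work, as an engineer would, in place of code of your own. Each camera call takes 0.05 s, during which the arm holds its last target. There are 200 camera calls.

### The job

On the bakery counter a mincer head stands mouth up, and its mincing plate lies askew on the locating pin because the notch in its rim is somewhere else. With a fingertip on top of the plate, turn it in the mouth until the notch drops over the pin, then press the plate firmly down so that it sits flush all round, and take the hand away. Do not lift the plate out, and leave the ring nut, the spare plate and the dough scraper where they lie.

Things in the scene. Friction and masses are not known exactly. Their poses are not given: they have to be found in the camera images.
- head: Grey cast-iron mincer head, fixed upright on a black rubber mat. Origin: centre of the mat's underside, on the counter; z: the mouth's axis, up; +x: along the feed neck, a side tube (86 mm flange, 88 mm up) reaching 142 mm from the axis, and to the pin. The mouth on top is a round recess 102 mm across in a wall 126 mm across outside, its top 185 mm above the counter.
- pin (a point): Top of the locating pin: steel dowel 7.5 mm across, lying radially in a slot cut across the mouth's wall on the feed neck's side (head +x). It reaches inward to 42 mm from the axis; its top is 4 mm above the seat. This point is 45.5 mm from the head's axis, 182 mm above the counter.
- seat (a point): Centre of the flat seat at the bottom of the mouth's recess, on the head's axis, 178 mm above the counter; axes as the head's. A round stud 16 mm across stands here, 7.5 mm high.
- plate: Mincing plate, loose in the mouth: oiled steel disc 98 mm across, 10 mm thick, 0.4 kg, with 8 mm holes; its 18 mm centre hole sits loosely on the stud. Origin: centre of its underside; z up; +x to the one notch in its rim. It turns easily in the head, a fingertip grips it well. Off the pin it rides up to 4 mm high on it, 2 to 5 degrees askew, and rocks; seated, its top is 188 mm above the counter.
- notch (a point): Middle of the rim notch (10 to 12 mm wide, 9.5 mm deep), on the plate's top face, 44.5 mm from the plate's axis. When the plate is seated the notch lies over the pin and the plate stands 3 mm proud of the mouth's wall all round.
- nut_mid (a point): Centre of the loose ring nut lying on the counter: grey ring 146 mm across (168 mm over its four lugs), 34 mm high. Bystander.
- spare_mid (a point): Centre of the loose spare plate lying on the counter: the same steel disc, 98 mm by 10 mm, with finer holes. Bystander.
- scraper_mid (a point): Middle of the loose dough scraper lying on the counter: steel blade with a wooden handle, about 150 by 130 mm, 25 mm high. Bystander.
Mind the look-alikes: they are no part of the job. Leave any blue look-alike of the plate alone.

How it is judged:
By the outcome, as a careful person would: the job done as asked, in the order asked, and still so for the second after the job is handed in, with the robot touching nothing.
It also fails if it takes over 51 s, if anything falls off the work surface, if the arm or the gripper's body presses on something with over 40 N, if the wrist force passes 120 N, or if a joint passes its speed limit or range.

## Working session

There is one attempt and no reset: what is moved stays moved. The work goes in short steps, Python scripts to look and compute and a tool call to move; the robot and the scene stay as the last step left them, time stands still between calls to the robot, and variables do not carry over. Pictures are saved under pics/ and viewed, at most 10 in all, crops included, and the job is handed in when it is done.

Besides the shell and the picture viewer there is one more tool, called after "Request:" as a command line: name --argument value ..., lists and objects as JSON in quotes. move_arm: Moves the arm, as the interface text tells. Its arguments: {"type":"object","properties":{"motion":{"type":"array"}},"required":["motion"]}

```bash
mkdir -p pics; cat > h.py <<'E'
import numpy as np, cv2
from workcell import env
def shot(n):
    p=env.camera_params(n); im,d=env.grab_frame(n); return im,d,p
def px2w(u,v,z,p):
    f=240/np.tan(np.radians(p['fovy'])/2)
    K=np.array([[f,0,p['cx']],[0,f,p['cy']],[0,0,1.]])
    xy=cv2.undistortPoints(np.array([[[u,v]]],float),K,np.array([p['k1'],0,0,0.]))[0,0]
    r=np.array(p['rotation'])@np.array([xy[0],xy[1],1]); o=np.array(p['origin'])
    return o+r*(z-o[2])/r[2]
def w2px(w,p):
    f=240/np.tan(np.radians(p['fovy'])/2)
    c=np.array(p['rotation']).T@(np.array(w)-p['origin']); x=c[:2]/c[2]; k=1+p['k1']*(x@x)
    return f*x*k+[p['cx'],p['cy']]
def cloud(d,p):
    f=240/np.tan(np.radians(p['fovy'])/2)
    K=np.array([[f,0,p['cx']],[0,f,p['cy']],[0,0,1.]])
    v,u=np.mgrid[:480,:640]
    xy=cv2.undistortPoints(np.stack([u,v],-1).reshape(-1,1,2).astype(float),K,np.array([p['k1'],0,0,0.]))[:,0]
    z=d.reshape(-1,1)
    return ((np.hstack([xy,np.ones_like(z)])*z)@np.array(p['rotation']).T+p['origin']).reshape(480,640,3)
E
python3 - <<'E'
from h import *
im,d,p=shot('top'); cv2.imwrite('pics/top.png',im); np.savez('top.npz',d=d,im=im)
print(p); o=env.get_obs(); print(o)
W=cloud(d,p); m=(W[...,2]>.17)&(W[...,2]<.2)&(d>0)
n,l,s,c=cv2.connectedComponentsWithStats(m.astype(np.uint8))
for i in range(1,n):
    if s[i,4]>100: print(s[i],c[i],np.median(W[l==i],0))
E
```

```text
{'fovy': 42.08554835729993, 'cx': 325.42143300599463, 'cy': 245.7552085452352, 'k1': 0.026016039710434355, 'origin': array([ 0.37997909, -0.0264797 ,  1.37809215]), 'rotation': array([-3.03281543e+00, -1.70097166e-04, -1.58585970e+00])}
{'clock': 0.05, 'joints': array([-1.26333035e+00,  2.63488028e-01, -4.89084876e-02,  1.25935379e+00,
        4.69385885e-06,  1.41548436e+00]), 'qd': array([ 0.00161158, -0.0003861 , -0.00098673, -0.00026174, -0.00031376,
       -0.00146159]), 'joint_torque': array([ 5.42735259e-03, -6.39225841e+01,  3.85500276e+01,  9.51453927e-03,
       -7.34010928e-05,  6.40513818e-06]), 'tool_pos': array([ 0.23429962, -0.46956273,  0.2478536 ]), 'tool_rot': array([-3.14065088e+00, -1.52206924e-04,  4.62777867e-01]), 'wrist_force': array([-0.18498813,  0.43672975, -0.04243905]), 'moment': array([0.01310264, 0.02011512, 0.02375539]), 'grip_force': 0.0, 'grip_width': 1.001533406447116}Traceback (most recent call last):
  File "<stdin>", line 4, in <module>
  File "h.py", line 21, in cloud
    return ((np.hstack([xy,np.ones_like(z)])*z)@np.array(p['rotation']).T+p['origin']).reshape(480,640,3)
            ~~~~~~~~~~~~~~~~~~~~~~~~~~~~~~~~~~~~~~~~~~~~~~~~~~~~~~~~~~~~~^~~~~~~~~~~~
ValueError: operands could not be broadcast together with shapes (307200,) (3,)
```

View pics/top.png

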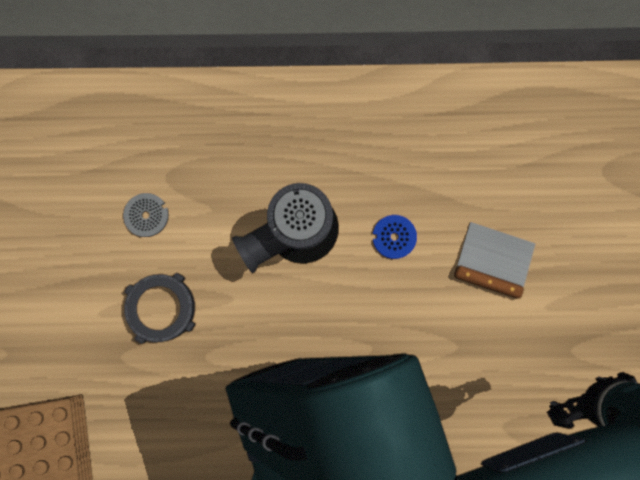

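The top view shows the head's mouth at about (300,213). The neck points down-left to (245,250), and the notch is near (296,190). The blue look-alike is at (394,237). The calibration's rotation is given as rpy, so I'll convert it.

```bash
python3 - <<'E'
s=open('h.py').read()
s=s.replace("p=env.camera_params(n); im","p=par(n); im").replace("def shot","""from scipy.spatial.transform import Rotation as Ro
def par(n):
    p=dict(env.camera_params(n)); p['rotation']=Ro.from_euler('xyz',p['rotation']).as_matrix(); return p
def shot""")
open('h.py','w').write(s)
E
python3 - <<'E'
from h import *
p=par('top'); z=np.load('top.npz'); im,d=z['im'],z['d']
W=cloud(d,p); m=(W[...,2]>.165)&(W[...,2]<.205)&(d>0)
m[:100]=0;m[300:]=0
n,l,s,c=cv2.connectedComponentsWithStats(m.astype(np.uint8))
for i in range(1,n):
    if s[i,4]>100:
        print(s[i],c[i],np.median(W[l==i],0))
        q=W[l==i]; (x,y),r=cv2.minEnclosingCircle(q[:,:2].astype(np.float32)); print(x,y,r)
for q in [(300,213),(296,190)]: print(px2w(*q,.19,p))
print(px2w(243,252,.1,p))
cv2.imwrite('pics/topc.png',cv2.resize(im[165:285,210:370],None,fx=5,fy=5,interpolation=cv2.INTER_CUBIC))
im,d,q=shot('side'); cv2.imwrite('pics/side.png',im); print(q['origin'])
E
```

```text
[ 267  183   66   66 3407] [299.52656296 215.08365131] [0.57012632 0.02033378 0.18777062]
0.5724520683288574 0.02104901522397995 0.06452711671590805
[0.5739236  0.01938032 0.19      ]
[0.61903694 0.02662996 0.19      ]
[0.50916473 0.14097724 0.1       ]
[0.35107198 0.83865504 0.80571522]
```

View pics/topc.png

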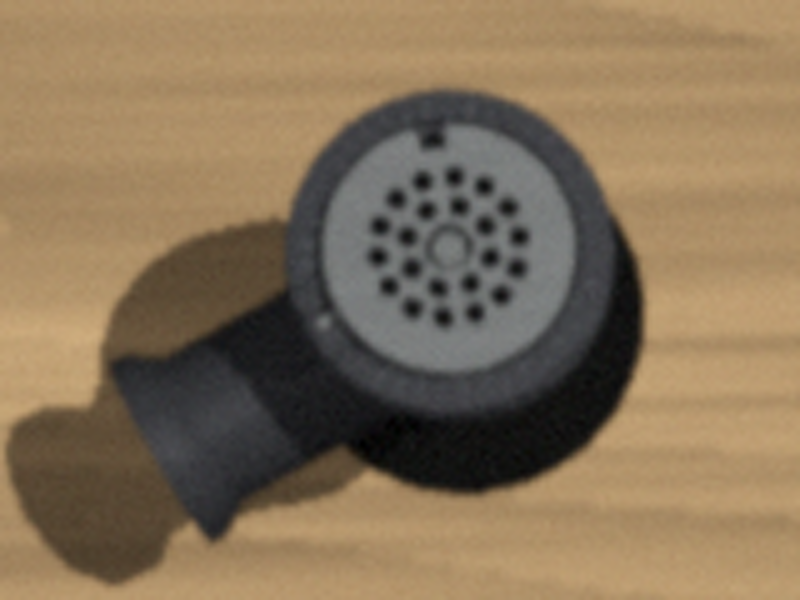

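View pics/side.png

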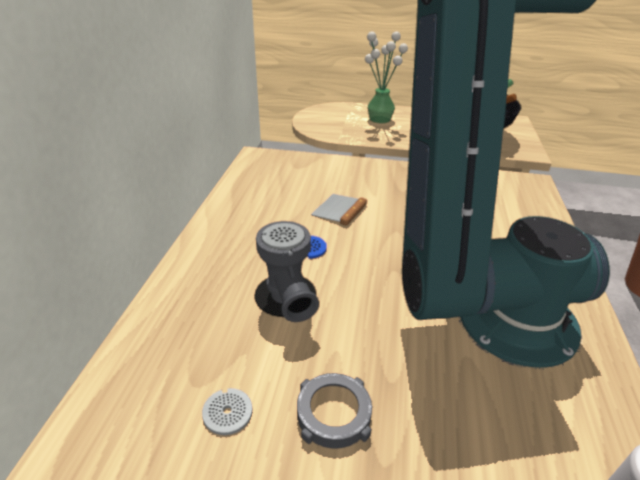

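Request:
move_arm --motion '[{"jaw":1,"tz":-0.04},{"jaw":1,"tz":-0.08},{"jaw":1,"tx":0.03,"ty":-0.017,"tz":-0.1},{"jaw":1,"tx":0.47,"ty":-0.26,"tz":-0.11},{"jaw":1,"tx":0.47,"ty":-0.26,"tz":-0.11},{"jaw":1,"tx":0.47,"ty":-0.26,"tz":-0.11},{"jaw":1,"tx":0.47,"ty":-0.26,"tz":-0.11},{"jaw":1,"tx":0.47,"ty":-0.26,"tz":-0.11},{"jaw":1,"tx":0.47,"ty":-0.26,"tz":-0.11},{"jaw":1,"tx":0.47,"ty":-0.26,"tz":-0.11},{"jaw":1,"tx":0.47,"ty":-0.26,"tz":-0.11},{"jaw":1,"tx":0.47,"ty":-0.26,"tz":-0.11},{"jaw":1,"tx":0.47,"ty":-0.26,"tz":-0.11},{"jaw":1,"tx":0.47,"ty":-0.26,"tz":-0.11},{"jaw":1,"tx":0.47,"ty":-0.26,"tz":-0.11},{"jaw":1,"tx":0.47,"ty":-0.26,"tz":-0.11},{"jaw":1,"tx":0.47,"ty":-0.26,"tz":-0.11},{"jaw":1,"tx":0.47,"ty":-0.26,"tz":-0.11},{"jaw":1,"tx":0.47,"ty":-0.26,"tz":-0.11},{"jaw":1,"tx":0.47,"ty":-0.26,"tz":-0.11}]'

```text
validation failed for argument at $.mo...
```

```bash
python3 - <<'E'
from h import *
im,d,p=shot('wrist'); cv2.imwrite('pics/w1.png',im); np.savez('w1.npz',im=im,d=d,**p)
o=env.get_obs(); print(o['clock'],o['joints'],o['tool_pos'],o['tool_rot'],p['origin'],p['rotation'][:,2],env.tip_extent)
print(w2px([.571,.020,.188],p))
E
```

```text
0.15 [-1.26328740e+00  2.63424009e-01 -4.87540578e-02  1.25941776e+00
 -2.81187039e-06  1.41552327e+00] [ 0.23433036 -0.46959261  0.2479435 ] [-3.14080233e+00 -1.20865203e-04  4.62781936e-01] [ 0.30763915 -0.43253938  0.3738981 ] [-0.2881882  -0.14106844 -0.94712579] 0.017
[29457.25982239 48413.41468944]
```

View pics/w1.png

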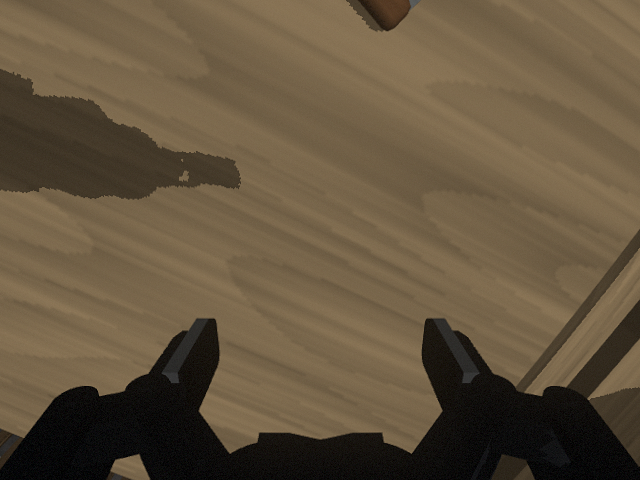

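The wrist picture still shows the start pose: open fingers over bare counter. The move was rejected, so I'm sending it again with every field filled in.

Request:
move_arm --motion '[{"jaw":1,"tx":0,"ty":0,"tz":-0.04,"twist":0},{"jaw":1,"tx":0,"ty":0,"tz":-0.08,"twist":0},{"jaw":1,"tx":0.47,"ty":-0.28,"tz":-0.11,"twist":0},{"jaw":1,"tx":0.47,"ty":-0.28,"tz":-0.11,"twist":0},{"jaw":1,"tx":0.47,"ty":-0.28,"tz":-0.11,"twist":0},{"jaw":1,"tx":0.47,"ty":-0.28,"tz":-0.11,"twist":0},{"jaw":1,"tx":0.47,"ty":-0.28,"tz":-0.11,"twist":0},{"jaw":1,"tx":0.47,"ty":-0.28,"tz":-0.11,"twist":0},{"jaw":1,"tx":0.47,"ty":-0.28,"tz":-0.11,"twist":0},{"jaw":1,"tx":0.47,"ty":-0.28,"tz":-0.11,"twist":0},{"jaw":1,"tx":0.47,"ty":-0.28,"tz":-0.11,"twist":0},{"jaw":1,"tx":0.47,"ty":-0.28,"tz":-0.11,"twist":0},{"jaw":1,"tx":0.47,"ty":-0.28,"tz":-0.11,"twist":0},{"jaw":1,"tx":0.47,"ty":-0.28,"tz":-0.11,"twist":0},{"jaw":1,"tx":0.47,"ty":-0.28,"tz":-0.11,"twist":0},{"jaw":1,"tx":0.47,"ty":-0.28,"tz":-0.11,"twist":0},{"jaw":1,"tx":0.47,"ty":-0.28,"tz":-0.11,"twist":0},{"jaw":1,"tx":0.47,"ty":-0.28,"tz":-0.11,"twist":0},{"jaw":1,"tx":0.47,"ty":-0.28,"tz":-0.11,"twist":0},{"jaw":1,"tx":0.47,"ty":-0.28,"tz":-0.11,"twist":0}]'

```text
clock: 1.82
tool_pos: [0.5294, -0.0105, 0.3584]
tool_rot: [3.141, -0.0, 0.461]
wrist_force: [-0.4, 0.5, -0.2]
grip_width: -0.004
grip_force: 0.0
```

```bash
python3 - <<'E'
from h import *
im,d,p=shot('wrist'); cv2.imwrite('pics/w2.png',im); np.savez('w2.npz',im=im,d=d,**p)
o=env.get_obs(); print(o['clock'],o['joints'],o['tool_pos'],o['tool_rot'],o['wrist_force'],p['origin'])
print(w2px([.571,.020,.188],p))
E
```

```text
1.8667 [-1.73701566e-01  2.65958234e-01  2.52237976e-01  1.55687645e+00
 -5.74311276e-05  2.50677829e+00] [ 0.52943672 -0.01047528  0.35847811] [ 3.14142803e+00 -1.26670879e-04  4.61112804e-01] [-0.83741977  0.56964887 -0.16163422] [0.60274175 0.02650987 0.48442444]
[310.44844848 167.52506267]
```

View pics/w2.png

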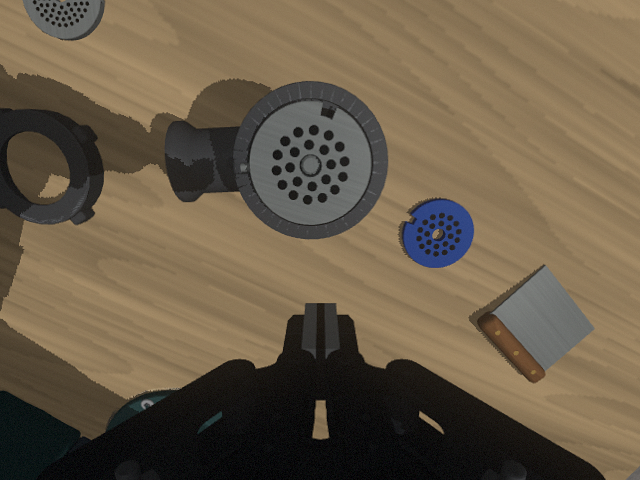

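The wrist view shows the mouth's wall centred near (311,160), the stud at (311,165), the notch at (328,112) and the pin end at (243,168).

```bash
python3 - <<'E'
from h import *
z=np.load('w2.npz'); p=dict(fovy=float(z['fovy']),cx=float(z['cx']),cy=float(z['cy']),k1=float(z['k1']),origin=z['origin'],rotation=z['rotation'])
W=cloud(z['d'],p); m=(W[...,2]>.175)&(W[...,2]<.2)&(z['d']>0)&(np.hypot(W[...,0]-.571,W[...,1]-.02)<.08)
q=W[m]; print('circ',cv2.minEnclosingCircle(q[:,:2].astype(np.float32)),q.mean(0))
c=px2w(311,165,.1855,p); w=px2w(311,160,.185,p); n=px2w(328,112,.190,p); k=px2w(243,168,.182,p)
print('stud',c,'wall',w)
c0=(c+w)/2
for v in (n,k): print(v, np.hypot(*(v-c0)[:2]), np.degrees(np.arctan2(*(v-c0)[1::-1])))
# plate plane
r=np.hypot(q[:,0]-c0[0],q[:,1]-c0[1]); s=q[(r>.031)&(r<.043)]
A=np.c_[s[:,:2]-c0[:2],np.ones(len(s))]
for _ in range(4):
    a=np.linalg.lstsq(A,s[:,2],rcond=None)[0]; e=abs(A@a-s[:,2])<.003; A,s=A[e],s[e]
print('plane',a,len(s),'tilt',np.degrees(np.hypot(*a[:2])),'up dir',np.degrees(np.arctan2(a[1],a[0])))
E
```

```text
circ ((0.5727784037590027, 0.021645573899149895), 0.0641748309135437) [0.57566931 0.02259365 0.18805096]
stud [0.57275423 0.02042968 0.1855    ] wall [0.57629655 0.02216993 0.185     ]
[0.61514834 0.02641777 0.19      ] 0.040944080683141405 7.180701520021312
[0.54529465 0.06976727 0.182     ] 0.05659974750850712 121.0941892140236
plane [-0.01998043  0.03959512  0.19040197] 4324 tilt 2.5411120536986407 up dir 116.77635332210049
```

Request:
move_arm --motion '[{"jaw":1,"tx":0.024,"ty":0.013,"tz":0.03,"twist":0},{"jaw":1,"tx":0.024,"ty":0.013,"tz":0.07,"twist":0},{"jaw":1,"tx":0.024,"ty":0.013,"tz":0.1,"twist":0},{"jaw":1,"tx":0.024,"ty":0.013,"tz":0.125,"twist":0},{"jaw":1,"tx":0.024,"ty":0.013,"tz":0.14,"twist":0},{"jaw":1,"tx":0.024,"ty":0.013,"tz":0.147,"twist":0},{"jaw":1,"tx":0.024,"ty":0.013,"tz":0.149,"twist":0},{"jaw":1,"tx":0.024,"ty":0.013,"tz":0.151,"twist":0},{"jaw":1,"tx":0.024,"ty":0.013,"tz":0.152,"twist":0},{"jaw":1,"tx":0.024,"ty":0.013,"tz":0.152,"twist":0}]'

```text
clock: 2.7
tool_pos: [0.5576, -0.0105, 0.2071]
tool_rot: [3.141, -0.001, 0.463]
wrist_force: [-0.0, 0.8, 0.3]
grip_width: -0.0
grip_force: 0.0
```

Request:
move_arm --motion '[{"jaw":1,"tx":0,"ty":0,"tz":0.001,"twist":0},{"jaw":1,"tx":0,"ty":0,"tz":0.002,"twist":0},{"jaw":1,"tx":0,"ty":0,"tz":0.002,"twist":0}]'

```text
clock: 2.95
tool_pos: [0.558, -0.0104, 0.2057]
tool_rot: [3.14, -0.002, 0.463]
wrist_force: [-1.5, -0.4, 10.5]
grip_width: 0.003
grip_force: 5.3
```

Request:
move_arm --motion '[{"jaw":1,"tx":0,"ty":0,"tz":0.001,"twist":0},{"jaw":1,"tx":0.002,"ty":0.0023,"tz":0.001,"twist":-0.087},{"jaw":1,"tx":0.0041,"ty":0.0044,"tz":0.001,"twist":-0.175},{"jaw":1,"tx":0.0065,"ty":0.0064,"tz":0.001,"twist":-0.262},{"jaw":1,"tx":0.009,"ty":0.0081,"tz":0.001,"twist":-0.349},{"jaw":1,"tx":0.0116,"ty":0.0096,"tz":0.001,"twist":-0.436},{"jaw":1,"tx":0.0144,"ty":0.0108,"tz":0.001,"twist":-0.524},{"jaw":1,"tx":0.0172,"ty":0.0118,"tz":0.001,"twist":-0.611},{"jaw":1,"tx":0.0202,"ty":0.0126,"tz":0.001,"twist":-0.698},{"jaw":1,"tx":0.0232,"ty":0.0131,"tz":0.001,"twist":-0.785},{"jaw":1,"tx":0.0262,"ty":0.0133,"tz":0.001,"twist":-0.873},{"jaw":1,"tx":0.0292,"ty":0.0133,"tz":0.001,"twist":-0.96},{"jaw":1,"tx":0.0292,"ty":0.0133,"tz":0.001,"twist":-0.96}]'

```text
clock: 4.03
tool_pos: [0.5908, -0.0094, 0.2054]
tool_rot: [3.137, 0.0, 1.429]
wrist_force: [-0.3, -0.8, 18.3]
grip_width: -0.002
grip_force: 9.2
```

```bash
python3 - <<'E'
from h import *
im,d,p=shot('top'); a=im[165:285,210:370]
im,d,q=shot('wrist'); cv2.imwrite('pics/m1.png',np.hstack([cv2.resize(a,(400,300),interpolation=cv2.INTER_CUBIC),cv2.resize(im,(400,300))]))
E
```

```text
(no output)
```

View pics/m1.png

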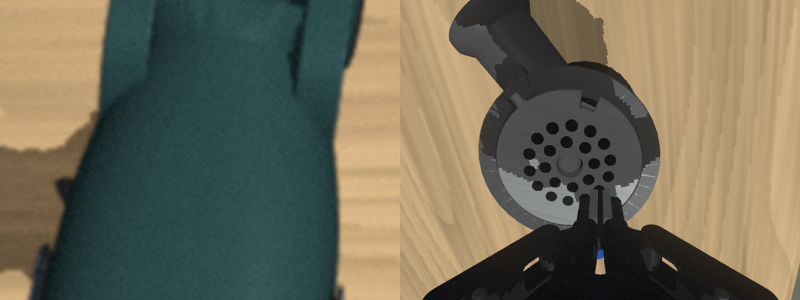

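The plate follows the fingertip. In the full-size wrist frame the notch is now at (304,163), the pin at (187,160) and the stud at (269,261).

```bash
python3 - <<'E'
from h import *
p=par('wrist'); o=env.get_obs(); c=np.array([.573,.021])
for u,v,z in [(304,163,.19),(187,160,.184),(269,261,.1855)]:
    w=px2w(u,v,z,p)[:2]; print(w,np.hypot(*(w-c)),np.degrees(np.arctan2(*(w-c)[::-1])))
y=o['tool_rot'][2]; t=o['tool_pos'][:2]; dx=c-t; R=np.array([[np.cos(y),np.sin(y)],[np.sin(y),-np.cos(y)]]); cc=R@dx; print(y,t,cc,o['wrist_force'])
for a in list(range(5,51,5))+list(range(52,65,2)):
    th=np.radians(a); C,S=np.cos(th),np.sin(th); print(a,np.round(cc-[cc[0]*C+cc[1]*S,-cc[0]*S+cc[1]*C],4),round(-th,3))
E
```

```text
[0.59407759 0.06059484] 0.04485549988139753 61.97221043551003
[0.54743753 0.06841435] 0.053866131592084275 118.3304083644218
[0.5721717  0.02148126] 0.0009579617951000487 149.84266000290333
1.4232757884634406 [ 0.59070573 -0.00940219] [ 0.02746948 -0.02198212] [ 0.09164464 -1.68804044 16.03902038]
5 [0.002  0.0023] -0.087
10 [0.0042 0.0044] -0.175
15 [0.0066 0.0064] -0.262
20 [0.0092 0.0081] -0.349
25 [0.0119 0.0095] -0.436
30 [0.0147 0.0108] -0.524
35 [0.0176 0.0118] -0.611
40 [0.0206 0.0125] -0.698
45 [0.0236 0.013 ] -0.785
50 [0.0267 0.0132] -0.873
52 [0.0279 0.0132] -0.908
54 [0.0291 0.0132] -0.942
56 [0.0303 0.0131] -0.977
58 [0.0316 0.013 ] -1.012
60 [0.0328 0.0128] -1.047
62 [0.034  0.0126] -1.082
64 [0.0352 0.0123] -1.117
```

Request:
move_arm --motion '[{"jaw":1,"tx":0.002,"ty":0.0023,"tz":0,"twist":-0.087},{"jaw":1,"tx":0.0042,"ty":0.0044,"tz":0,"twist":-0.175},{"jaw":1,"tx":0.0066,"ty":0.0064,"tz":0,"twist":-0.262},{"jaw":1,"tx":0.0092,"ty":0.0081,"tz":0,"twist":-0.349},{"jaw":1,"tx":0.0119,"ty":0.0095,"tz":0,"twist":-0.436},{"jaw":1,"tx":0.0147,"ty":0.0108,"tz":0,"twist":-0.524},{"jaw":1,"tx":0.0176,"ty":0.0118,"tz":0,"twist":-0.611},{"jaw":1,"tx":0.0206,"ty":0.0125,"tz":0,"twist":-0.698},{"jaw":1,"tx":0.0236,"ty":0.013,"tz":0,"twist":-0.785},{"jaw":1,"tx":0.0267,"ty":0.0132,"tz":0,"twist":-0.873},{"jaw":1,"tx":0.0279,"ty":0.0132,"tz":0,"twist":-0.908},{"jaw":1,"tx":0.0285,"ty":0.0132,"tz":0,"twist":-0.925},{"jaw":1,"tx":0.0291,"ty":0.0132,"tz":0,"twist":-0.942},{"jaw":1,"tx":0.0297,"ty":0.0132,"tz":0,"twist":-0.96},{"jaw":1,"tx":0.0303,"ty":0.0131,"tz":0,"twist":-0.977},{"jaw":1,"tx":0.031,"ty":0.0131,"tz":0,"twist":-0.995},{"jaw":1,"tx":0.0316,"ty":0.013,"tz":0,"twist":-1.012},{"jaw":1,"tx":0.0316,"ty":0.013,"tz":0,"twist":-1.012}]'

```text
clock: 5.63
tool_pos: [0.6079, 0.0198, 0.205]
tool_rot: [3.14, 0.004, 2.436]
wrist_force: [1.5, -2.3, 12.6]
grip_width: -0.003
grip_force: 6.0
```

```bash
python3 - <<'E'
from h import *
im,d,p=shot('wrist'); cv2.imwrite('pics/m2.png',im)
W=cloud(d,p); c=np.array([.573,.021]); r=np.hypot(W[...,0]-c[0],W[...,1]-c[1])
s=W[(d>0)&(r>.031)&(r<.043)&(W[...,2]>.18)&(W[...,2]<.196)]
A=np.c_[s[:,:2]-c,np.ones(len(s))]
for _ in range(5):
    a=np.linalg.lstsq(A,s[:,2],rcond=None)[0]; e=abs(A@a-s[:,2])<.003; A,s=A[e],s[e]
print('plane',a,len(s),'tilt',np.degrees(np.hypot(*a[:2])),np.degrees(np.arctan2(a[1],a[0])))
E
```

```text
plane [-0.00054121  0.00058478  0.18832493] 12738 tilt 0.045652824898831 132.78391726666626
```

View pics/m2.png

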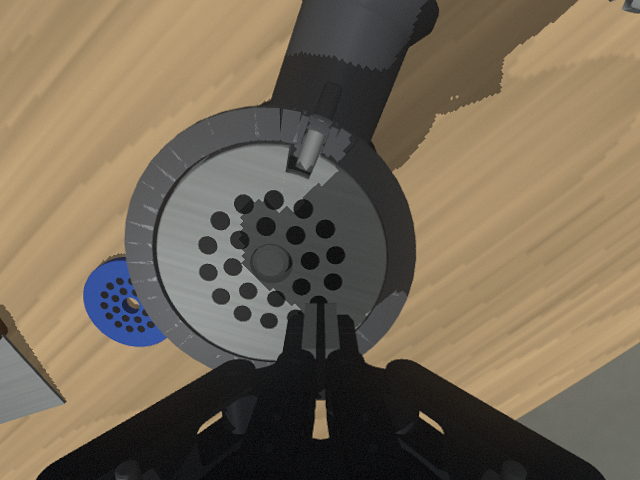

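The plate has dropped level: tilt is 0.05°, its top is at 0.188 m, and the notch at (305,155) sits over the pin. Next I lift off, then press firmly on the pin side.

Request:
move_arm --motion '[{"jaw":1,"tx":0,"ty":0,"tz":-0.01,"twist":0},{"jaw":1,"tx":0,"ty":0,"tz":-0.02,"twist":0},{"jaw":1,"tx":0.026,"ty":-0.006,"tz":-0.02,"twist":0},{"jaw":1,"tx":0.052,"ty":-0.013,"tz":-0.02,"twist":0},{"jaw":1,"tx":0.052,"ty":-0.013,"tz":-0.01,"twist":0},{"jaw":1,"tx":0.052,"ty":-0.013,"tz":-0.004,"twist":0},{"jaw":1,"tx":0.052,"ty":-0.013,"tz":-0.002,"twist":0},{"jaw":1,"tx":0.052,"ty":-0.013,"tz":0,"twist":0},{"jaw":1,"tx":0.052,"ty":-0.013,"tz":0.001,"twist":0},{"jaw":1,"tx":0.052,"ty":-0.013,"tz":0.002,"twist":0},{"jaw":1,"tx":0.052,"ty":-0.013,"tz":0.002,"twist":0}]'

```text
clock: 6.6
tool_pos: [0.5605, 0.0437, 0.2048]
tool_rot: [3.138, 0.005, 2.434]
wrist_force: [-10.7, 0.2, 43.2]
grip_width: 0.002
grip_force: 21.6
```

Request:
move_arm --motion '[{"jaw":1,"tx":0,"ty":0,"tz":-0.01,"twist":0},{"jaw":1,"tx":-0.024,"ty":-0.009,"tz":-0.015,"twist":0},{"jaw":1,"tx":-0.048,"ty":-0.018,"tz":-0.015,"twist":0},{"jaw":1,"tx":-0.048,"ty":-0.018,"tz":-0.006,"twist":0},{"jaw":1,"tx":-0.048,"ty":-0.018,"tz":-0.003,"twist":0},{"jaw":1,"tx":-0.048,"ty":-0.018,"tz":-0.001,"twist":0},{"jaw":1,"tx":-0.048,"ty":-0.018,"tz":0,"twist":0},{"jaw":1,"tx":-0.048,"ty":-0.018,"tz":0,"twist":0},{"jaw":1,"tx":-0.048,"ty":-0.018,"tz":-0.01,"twist":0},{"jaw":1,"tx":-0.024,"ty":-0.009,"tz":-0.015,"twist":0},{"jaw":1,"tx":-0.024,"ty":-0.009,"tz":-0.006,"twist":0},{"jaw":1,"tx":-0.024,"ty":-0.009,"tz":-0.003,"twist":0},{"jaw":1,"tx":-0.024,"ty":-0.009,"tz":-0.001,"twist":0},{"jaw":1,"tx":-0.024,"ty":-0.009,"tz":0,"twist":0},{"jaw":1,"tx":-0.024,"ty":-0.009,"tz":0,"twist":0}]'

```text
clock: 7.85
tool_pos: [0.5719, 0.022, 0.2048]
tool_rot: [3.138, 0.003, 2.435]
wrist_force: [-15.8, 5.2, 54.3]
grip_width: 0.002
grip_force: 26.7
```

Request:
move_arm --motion '[{"jaw":1,"tx":0,"ty":0,"tz":-0.02,"twist":0},{"jaw":1,"tx":0,"ty":0,"tz":-0.06,"twist":0},{"jaw":1,"tx":0,"ty":0,"tz":-0.1,"twist":0},{"jaw":1,"tx":-0.03,"ty":0,"tz":-0.14,"twist":0},{"jaw":1,"tx":-0.05,"ty":0,"tz":-0.15,"twist":0},{"jaw":1,"tx":-0.05,"ty":0,"tz":-0.15,"twist":0},{"jaw":1,"tx":-0.05,"ty":0,"tz":-0.15,"twist":0}]'

```text
clock: 8.43
tool_pos: [0.6105, -0.0118, 0.3504]
tool_rot: [-3.141, -0.0, 2.434]
wrist_force: [-0.1, -0.4, -1.3]
grip_width: 0.002
grip_force: 0.0
```

```bash
python3 - <<'E'
from h import *
im,d,p=shot('wrist'); cv2.imwrite('pics/m3.png',im)
W=cloud(d,p); c=np.array([.573,.021]); r=np.hypot(W[...,0]-c[0],W[...,1]-c[1])
s=W[(d>0)&(r>.031)&(r<.043)&(W[...,2]>.18)&(W[...,2]<.196)]
A=np.c_[s[:,:2]-c,np.ones(len(s))]
for _ in range(5):
    a=np.linalg.lstsq(A,s[:,2],rcond=None)[0]; e=abs(A@a-s[:,2])<.003; A,s=A[e],s[e]
print('plane',a,len(s),'tilt',np.degrees(np.hypot(*a[:2])),env.get_obs()['wrist_force'])
E
```

```text
plane [-0.00189962  0.00188878  0.18834636] 4449 tilt 0.1534851257551385 [ 0.03370565 -0.13266714 -1.17904855]
```

View pics/m3.png

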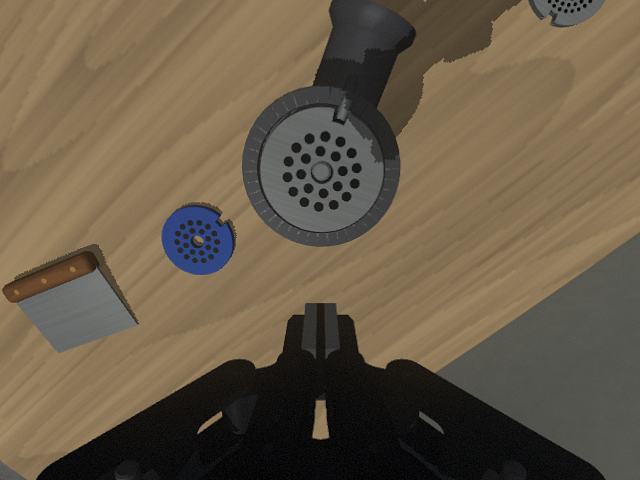

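The plate sits flush in the mouth at (321,170), with the notch over the pin at (341,110). The hand is clear and nothing else has moved, so I'm handing in.

```bash
python3 -c "
from workcell import env
print(env.hand_in())"
```

```text
the job is handed in; nothing more can be done
None
```

I turned the mincing plate until its notch dropped over the pin, then pressed it down with about 43–54 N; it measured level to about 0.15° with its top at 188 mm. The hand was clear of everything when I handed in at about 8.5 s, and the bystanders were not touched.

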